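# Load the culture box, shut its lid and clamp it

### The job

Stand the green-capped plantlet jar upright in the middle of the empty yellow mat inside the blue culture box, setting it down gently rather than dropping it. Then close the lid all the way without slamming it, and after that swing the red-tipped clamp over and down onto the closed lid. Leave the white-capped jar, the data logger and the stack of dishes where they are.

Things in the scene. Friction and masses are not known exactly. Their poses are not given: they have to be found in the camera images.
- jar_green: The jar to load: clear jar 56 mm in diameter and 66 mm high with a green plantlet inside, and on it a solid green cap 48 mm in diameter, 26 mm high (total height 92 mm, about 180 g). Origin: centre of its underside, z up. Starts standing on the bench; take it by the cap from above.
- jar_white: Bystander: the same jar with a white cap, 92 mm high. Origin: centre of its underside. Which of the two jars stands where varies.
- box: Open blue culture box fixed to the bench, outside 140 (x) x 240 (y) x 110 mm high, walls and floor 5 mm. Origin: centre of its underside; x points from the clamp side (front, nearer the robot) to the lid's hinge side (back), y along its length. Two places inside, 52 mm to +y and -y of the middle. A steel clamp bracket 44 mm wide stands 26 mm out of the front wall's middle, up to 137 mm high.
- mat: Round yellow mat, 80 mm in diameter, 2 mm thick, fixed on the box's inner floor in the empty place (origin at the centre of its underside, 5 mm above the bench; top face 7 mm above the bench). It may be in either half of the box.
- logger: Bystander: white data logger 60 x 42 x 30 mm lying in the other half of the box. Origin: centre of its underside.
- dishes: Bystander: stack of three white-lidded dishes, 90 mm in diameter, 48 mm high, on the bench. Origin: centre of its underside.
- lid (a joint): Angle of the white lid in rad: 0 = fully closed, flat on the rim; about 1.5 to 1.75 at the start (standing up at the back of the box). The hinge is stiff: the lid stays at any angle and must be pushed all the way (about 3 to 5 N near its free edge).
- lid_hinge (a point): Middle of the lid's hinge line, at the box's back upper edge (box frame x +70, z 110.5 mm). Axes turn with the lid: y along the hinge as the box's y, -x along the lid to its free edge, z out of its outer face (upper when closed). Plate 140 x 240 x 8 mm, underside in the hinge plane; on the outer face a grey grip ridge 14 mm thick, 90 mm long, 18 mm tall, 50 mm from the hinge.
- lid_edge (a point): Middle of the lid's free (front) edge on its outer face, 140 mm from the hinge; axes as lid_hinge.
- clamp (a joint): Angle of the clamp arm in rad: 0 = fully down, lying flat over the closed lid with its rubber foot on it; about 1.8 to 2.15 at the start (swung up and leaning back towards the robot). It stays where it is left; about 2 N at its tip turns it.
- clamp_hinge (a point): Clamp pivot, mid front of the box (box frame x -84, z 126.5 mm). Axes turn with the arm: x from pivot to tip, y as the box's y, z out of the face that is upper when down. Steel bar 24 mm wide, 10 mm thick, centred on x, with a red end piece 36 mm wide, 12 mm thick, 40 to 62 mm from the pivot.
- clamp_tip (a point): Outer end of the red end piece, 62 mm from the pivot, on the face that is uppermost when the clamp is down (7 mm off the arm's axis); axes as clamp_hinge.
Things that resemble listed ones, but are neither listed nor needed, are in the scene too. What is shaped like the jar_green but pink or purple is not meant. There is more than one size of the mat; the job needs the larger.

How it is judged:
By the outcome, as a careful person would: the job done as asked, in the order asked, and still so for the second after the job is handed in, with the robot touching nothing.
It also fails if it takes over 72 s, if anything falls off the work surface, if the arm or the gripper's body presses on something with over 40 N, if the wrist force passes 120 N, or if a joint passes its speed limit or range.

### The arm

A 7-joint arm with a two-finger parallel gripper is mounted at the origin on the work surface. World frame = base frame: x ahead of the robot, y to its left, z up, the work surface at z = 0. Lengths are in m, angles in rad, forces in N, time in s.
With the tool pointing down it reaches from about 0.4 to 0.85 m from the base axis. Payload 10.4 kg.
Tool frame: the origin (TCP) lies at the very end of the fingers, on their centre line; the grasp point (between the pads) lies 19 mm behind it (robot.grasp_offset is the distance from the TCP to the grasp point, in m); z points along the fingers, y is the line along which they close (so a half turn about z gives the same grasp; the last joint's range is limited). The gripper opens to 87 mm and grips with 3 to 60 N. Pads are 19 mm wide; open, the fingers measure 117 mm over their backs; the gripper's body (75 mm by 190 mm) begins 51 mm behind the grasp point.
Start: joints at [-1.372, 0.332, -0.065, 1.46, 0.022, 1.35, -0.088], TCP at [0.137, 0.61, 0.223] pointing down, gripper open.
Joint ranges: [-2.6, 2.6], [-0.5, 2.12], [-1.47, 1.34], [0.16, 2.42], [-1.27, 4.41], [0.06, 2.06], [-2.6, 2.6]. Speed limits (rad/s): [2.22, 2.22, 2.79, 2.79, 3.14, 3.14, 3.14].

### API

Orientations are given as a rotation vector (axis times angle).
In Python, from rig import robot, get_image, finish_job, spotter gives the robot as it stands.
- The arm moves only by the tool drive_tool, never from a script. Its argument "motion" is a list of rows, each an object with "slide": the shift along the tool's x, y, z in units of 25 mm (1.0 is 25 mm), a list of three; "twist": the turn, a rotation vector about the tool's x, y, z in units of 6 degrees (1.0 is 6 degrees), a list of three. A call has 1 to 10 rows; each row is the pose to reach, as a shift and turn from the pose commanded when the call began, along the tool's axes at that moment; what a row does not reach only later rows make up. A row lasts 1/12 s, in which the tool goes at most 41.7 mm and 7.16 degrees, less where a joint would pass 70% of its speed; a pose out of reach is approached as far as the arm can. A call with a gripper value outside its range is refused whole. "hand" is the opening, from 0 (shut) to 1 (fully open), set as the call begins (left out, the last holds). The fingers move at their own pace and stop on an object; "squeeze" is the grip in N (left out, the last holds). Time passes only in rows, so rows that repeat a pose let the fingers close. It gives the time, the measured TCP pose, the force, the opening and the grip force at its end, in the units of the state.
- robot.observe(): the state, without advancing time (a new reading comes with each control period).
- get_image(name): name is "side" or "top" or "wrist"; returns a dict with "pixels" (420x560x3 uint8, red, green, blue), "camera_matrix" (3x3 intrinsics, pixels), "R" (3x3) and "t" (3): a world point X has camera coordinates R X + t. Camera axes: x right, y down, z forward; pixel columns grow to the right and rows downward; lengths in m; the calibration is good to about 2 mm. The wrist camera is an equidistant fisheye: a pixel r from the principal point sees the ray r / f radians off the axis. A picture is of the moment at which its call begins. There is no depth.
- finish_job(): hands the job in; it is judged then, once.
Trained networks look in the newest picture that a camera, given by its name, has taken for a name from the list of things; names that differ only in an ending like _2 or _b are one class to them, and where a whole thing is asked for, a point or a joint stands for the part that bears it (a point fixed in the world has none). Each returns a list of dicts, best first, with "score" (0 to 1); they miss things now and then, are a little off and sometimes report something else, mostly with a low value. They report only what shows in the picture. A call takes as long as a camera call. They do not tell look-alikes from the thing itself.
- spotter.masks_of(thing, camera): "region" (420x560 bool, what is visible of it) and "box" ([left, top, right, bottom] in pixels, round what is visible of it).
The state is a dict: "time": time; "qpos": joint angles; "dq": joint speeds; "effort": joint torques, N m; "position": TCP position; "tcp_rot": TCP orientation; "wrist_force": force on the tool from outside, world axes, zero at the start; "ft_torque": the same for the moment, N m; "finger_gap": opening from 0.0 (shut) to 1.0 (fully open); "gripper_force": force on a finger pad.
Only numpy, scipy, OpenCV 4.12 (cv2) and the standard library are available. Lean on these libraries where they do the work, as an engineer would, in place of code of your own. Each camera call takes 0.05 s, during which the arm holds its last target. There are 200 camera calls.

## Working session

There is one attempt and no reset: what is moved stays moved. The work goes in short steps, Python scripts to look and compute and a tool call to move; the robot and the scene stay as the last step left them, time stands still between calls to the robot, and variables do not carry over. Pictures are saved under pics/ and viewed, at most 10 in all, crops included, and the job is handed in when it is done.

Besides the shell and the picture viewer there is one more tool, called after "Emit:" by a JSON object that holds its "name" and its "arguments". drive_tool: Moves the arm, as the interface text tells. Its arguments: {"type":"object","properties":{"motion":{"type":"array","items":{"type":"object","properties":{"slide":{"type":"array","items":{"type":"number"}},"twist":{"type":"array","items":{"type":"number"}}}}},"hand":{"type":"number"},"squeeze":{"type":"number"}},"required":["motion"]}

```bash
ls; mkdir -p pics; cat > h.py <<'E'
import numpy as np, cv2
from rig import robot, get_image, finish_job, spotter
def ray(im,u,v):
    K=im["camera_matrix"];d=np.linalg.inv(K)@[u,v,1.];R=np.array(im["R"]);t=np.array(im["t"])
    return -R.T@t, R.T@d
def onz(im,u,v,z):
    o,d=ray(im,u,v);return o+d*(z-o[2])/d[2]
def proj(im,X):
    c=np.array(im["R"])@np.array(X)+im["t"];p=im["camera_matrix"]@c;return p[:2]/p[2]
E
python3 - <<'E'
from h import *
s=robot.observe();print({k:np.round(v,3) for k,v in s.items()})
ims={}
for c in("top","side"):
    im=get_image(c);ims[c]=im;cv2.imwrite(f"pics/{c}0.png",im["pixels"][:,:,::-1])
    print(c,np.round(-np.array(im["R"]).T@im["t"],3))
    for n in("jar_green","jar_white","box","mat","logger","dishes","lid","clamp"):
        for m in spotter.masks_of(n,c)[:4]:
            ys,xs=np.nonzero(m["region"]);col=im["pixels"][m["region"]].mean(0)
            print(n,round(m["score"],2),np.round(m["box"]),(round(xs.mean()),round(ys.mean())),len(xs),np.round(col))
E
```

```text
pics
{'time': np.float64(0.0), 'qpos': array([-1.372,  0.333, -0.065,  1.461,  0.022,  1.35 , -0.089]), 'dq': array([-0.001,  0.002, -0.   ,  0.   , -0.   , -0.001,  0.   ]), 'effort': array([-0.0000e+00, -6.2326e+01,  2.4000e-02, -3.8990e+01, -6.1000e-02,
        4.0000e-02,  0.0000e+00]), 'position': array([0.137, 0.609, 0.222]), 'tcp_rot': array([-3.480e-01, -3.122e+00,  2.000e-03]), 'wrist_force': array([ 0.06 , -0.487,  0.038]), 'ft_torque': array([-0.007, -0.034, -0.048]), 'gripper_force': np.float64(0.0), 'finger_gap': np.float64(1.001)}
top [0.429 0.065 0.922]
jar_green 0.81 [198. 292. 229. 323.] (214, 306) 778 [60. 35. 74.]
jar_green 0.68 [218. 236. 252. 270.] (234, 253) 779 [55. 85. 59.]
jar_green 0.58 [249. 185. 278. 216.] (262, 200) 774 [115.  70.  81.]
jar_white 0.64 [377. 222. 411. 254.] (392, 237) 663 [90. 86. 87.]
jar_white 0.6 [140. 234. 178. 260.] (157, 246) 891 [105. 106. 100.]
box 0.6 [300. 118. 488. 284.] (390, 199) 15061 [49. 58. 78.]
mat 0.86 [306. 124. 338. 153.] (324, 138) 576 [130. 107.  41.]
mat 0.81 [329. 194. 366. 231.] (346, 212) 1142 [137. 113.  43.]
ma
[... 545 characters left out ...]
 0.65 [287. 253. 319. 301.] (304, 278) 1254 [61. 96. 66.]
jar_green 0.63 [325. 129. 346. 158.] (335, 141) 232 [94. 32. 32.]
jar_white 0.65 [264. 342. 297. 395.] (280, 366) 1521 [144. 143. 135.]
box 0.87 [214.  38. 352. 227.] (278, 135) 14322 [51. 62. 83.]
mat 0.77 [186. 186. 215. 207.] (199, 195) 455 [173. 140.  46.]
mat 0.55 [266. 178. 290. 189.] (279, 180) 216 [178. 146.  54.]
logger 0.91 [294. 145. 320. 168.] (304, 155) 388 [94. 90. 91.]
dishes 0.62 [201. 287. 252. 346.] (225, 316) 2550 [168. 165. 157.]
lid 0.59 [214.  38. 301. 157.] (258, 96) 5250 [100.  98.  93.]
clamp 0.7 [215.  37. 300. 157.] (258, 96) 5263 [100.  98.  94.]
clamp 0.52 [322. 127. 349. 157.] (335, 141) 279 [86. 33. 37.]
```

```bash
python3 - <<'E'
import cv2,numpy as np
a=cv2.imread("pics/top0.png");b=cv2.imread("pics/side0.png")
cv2.imwrite("pics/top0b.png",cv2.resize(a[90:360,110:510],(800,540),interpolation=cv2.INTER_CUBIC))
cv2.imwrite("pics/side0b.png",cv2.resize(b[20:420,150:430],(560,800),interpolation=cv2.INTER_CUBIC)[:600])
E
```

```text
(no output)
```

View pics/top0b.png

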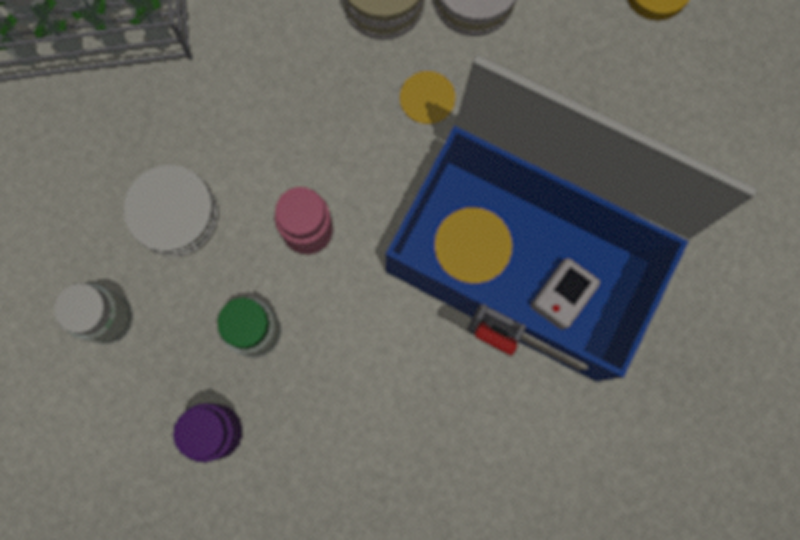

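View pics/side0b.png

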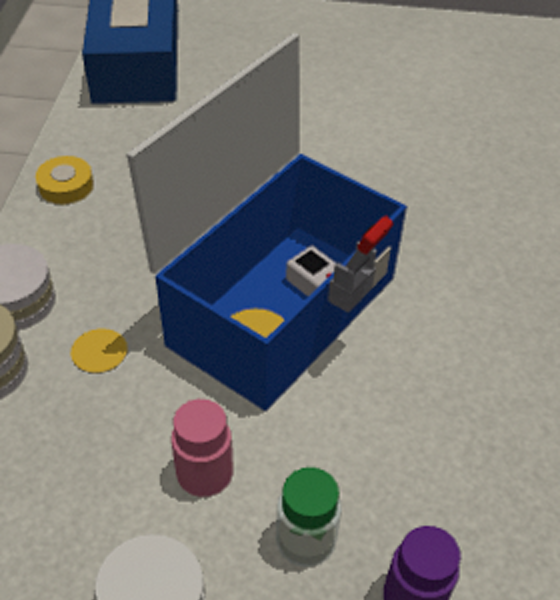

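The top crop shows the green cap at full-image (232,251), with pink at (261,197), purple at (213,306) and white at (151,245) as look-alikes. The large mat is at (346,212) in the box, and the small one at (324,138) lies on the bench. I choose the green jar at (232,251).

```bash
cat > m.py <<'E'
from h import *
from scipy.optimize import least_squares
top=get_image("top");side=get_image("side")
P=top["pixels"]; hsv=cv2.cvtColor(P,cv2.COLOR_RGB2HSV)
def blob(hsv,lo,hi,roi):
    m=cv2.inRange(hsv,lo,hi);z=np.zeros_like(m);x0,y0,x1,y1=roi;z[y0:y1,x0:x1]=m[y0:y1,x0:x1]
    n,l,st,c=cv2.connectedComponentsWithStats(z);i=1+np.argmax(st[1:,4]);return c[i],st[i]
g=blob(hsv,(45,110,30),(80,255,255),(200,220,270,285));print("green",g)
print("cap xy",onz(top,*g[0],.092))
hs=cv2.cvtColor(side["pixels"],cv2.COLOR_RGB2HSV)
y=blob(hsv,(18,100,60),(32,255,255),(320,185,375,240));print("mat px",y, onz(top,*y[0],.007))
f=lambda u,v:(u/2+110,v/2+90)
for n,c in dict(pink=(301,211),purple=(205,432),white=(82,308),dish=(169,208)).items(): print(n,onz(top,*f(*c),.092 if n!="dish" else .048))
# box pose: corners bl,fl,br,fr ; y left?
px=[f(458,130),f(388,259),f(686,242),f(620,372)]
loc=[(.07,.12,.11),(-.07,.12,.11),(.07,-.12,.11),(-.07,-.12,.11)]
sp=[(150+159/2,20+275/2),None,(150+302/2,20+156/2),(150+405/2,20+207/2)]
sp[1]=(150+268/2,20+340/2)
def W(p,l):
    c,s=np.cos(p[2]),np.sin(p[2]);return np.array([p[0]+c*l[0]-s*l[1],p[1]+s*l[0]+c*l[1],l[2]])
def res(p):
    r=[proj(top,W(p,l))-q for l,q in zip(loc,px)]+[proj(side,W(p,l))-q for l,q in zip(loc,sp)]
    m=W(p,(0,.052,.007));r.append(proj(top,m)-y[0]);return np.concatenate(r)
s=least_squares(res,[.55,-.1,-.4]);p=s.x;print("box",p,np.round(s.fun.reshape(-1,2),1))
# lid
lt=[(f(475,62),.12),(f(752,192),-.12)];ls=[((150+130/2,20+157/2),.12),((150+298/2,20+38/2),-.12)]
def lr(a):
    pt=lambda yy:W(p,(.07-.14*np.cos(a[0])+.004*np.sin(a[0]),yy,.1105+.14*np.sin(a[0])+.004*np.cos(a[0])))
    return np.concatenate([proj(top,pt(yy))-q for q,yy in lt]+[proj(side,pt(yy))-q for q,yy in ls])
s=least_squares(lr,[1.6]);print("lid",s.x,np.round(s.fun,1))
rt=blob(hsv,(0,120,50),(8,255,255),(340,240,375,280))
m=cv2.inRange(hs,(170,120,50),(180,255,255))|cv2.inRange(hs,(0,120,50),(8,255,255));print("redtop",rt)
mm=np.zeros_like(m);mm[110:165,315:355]=m[110:165,315:355];ys,xs=np.nonzero(mm);rs=(xs.mean(),ys.mean())
def cr(a):
    pt=W(p,(-.084+.051*np.cos(a[0]),0,.1265+.051*np.sin(a[0])));return np.r_[proj(top,pt)-rt[0],proj(side,pt)-rs]
s=least_squares(cr,[2.0]);print("clamp",s.x,np.round(s.fun,1))
cv2.imwrite("pics/green.png",cv2.resize(P[215:290,190:290,::-1],(800,600)))
E
python3 m.py
```

```text
green (array([231.0371179 , 251.20960699]), array([219, 239,  25,  25, 458], dtype=int32))
cap xy [0.51739067 0.19353029 0.092     ]
mat px (array([346.19386835, 212.15960325]), array([ 328,  194,   38,   37, 1109], dtype=int32)) [ 0.60133171 -0.03413339  0.007     ]
pink [0.62275481 0.13681248 0.092     ]
purple [0.41774845 0.22765621 0.092     ]
white [0.53511476 0.34589511 0.092     ]
dish [0.64038849 0.27497962 0.048     ]
box [ 0.57522692 -0.08125833 -0.51188454] [[-2.2 -1.2]
 [-1.3 -1.3]
 [ 1.5  0.4]
 [ 2.3  3.8]
 [-2.1  0.5]
 [-0.3  2. ]
 [-1.2 -1.4]
 [ 0.7 -0.8]
 [ 0.9  0.3]]
lid [1.615301] [-0.8 -0.4  2.3  2.1  0.  -0.6 -0.5 -2.4]
redtop (array([357.47333333, 259.21333333]), array([348, 252,  20,  15, 150], dtype=int32))
clamp [1.87901487] [ 1.2  0.7 -0.   0. ]
```

View pics/green.png

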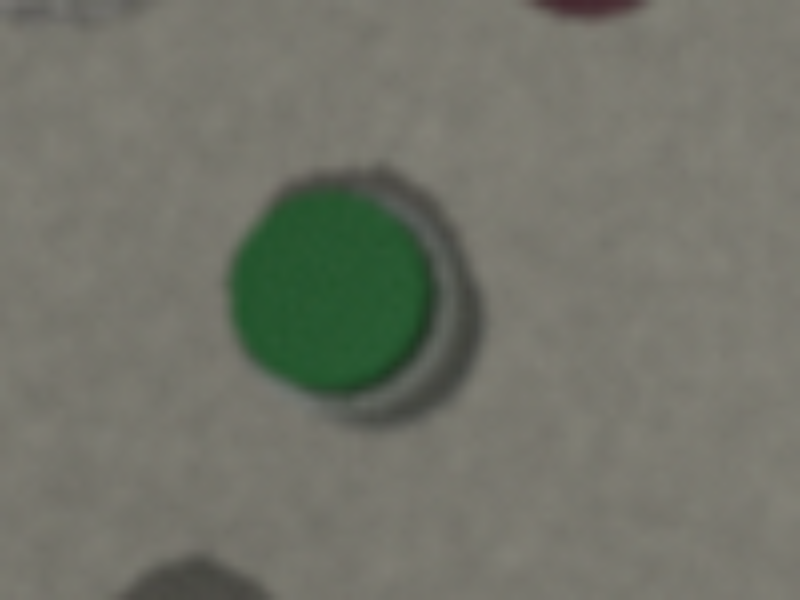

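Green jar confirmed: green cap, clear body, not pink or purple.

```bash
cat >> h.py <<'E'
from scipy.spatial.transform import Rotation as Ro
BOX=np.array([.5752,-.0813,-.512])
def toW(l,B=BOX):
    c,s=np.cos(B[2]),np.sin(B[2]);return np.array([B[0]+c*l[0]-s*l[1],B[1]+s*l[0]+c*l[1],l[2]])
def down(yang): # tool y at world angle yang, pointing down
    y=np.array([np.cos(yang),np.sin(yang),0]);z=np.array([0,0,-1.]);return np.c_[np.cross(y,z),y,z]
def go(pos,R=None):
    s=robot.observe();A=Ro.from_rotvec(s["tcp_rot"])
    sl=A.inv().apply(np.array(pos)-s["position"])/.025
    tw=np.zeros(3) if R is None else (A.inv()*Ro.from_matrix(R)).as_rotvec()/np.radians(6)
    print("slide",np.round(sl,2),"twist",np.round(tw,2))
E
python3 -c "
from h import *
go((.517,.1935,.19),down(np.pi/2-.512))"
```

```text
slide [-18.47 -12.9    1.3 ] twist [ 0.   -0.    2.77]
```

Emit:
{"name": "drive_tool", "arguments": {"motion": [{"slide": [-0.6,-0.4,0],"twist": [0,0,0.2]},{"slide": [-1.5,-1.05,0],"twist": [0,0,0.4]},{"slide": [-2.7,-1.9,0],"twist": [0,0,0.6]},{"slide": [-3.9,-2.7,0],"twist": [0,0,0.8]},{"slide": [-5.1,-3.6,0],"twist": [0,0,1.1]},{"slide": [-6.3,-4.4,0],"twist": [0,0,1.4]},{"slide": [-7.5,-5.2,0],"twist": [0,0,1.7]},{"slide": [-8.7,-6.1,0],"twist": [0,0,2.0]},{"slide": [-9.6,-6.7,0],"twist": [0,0,2.3]},{"slide": [-10,-7,0],"twist": [0,0,2.6]}], "hand": 1}}

```text
time: 1.83
position: [0.3459, 0.3807, 0.2229]
tcp_rot: [0.778, 3.043, 0.0]
wrist_force: [0.1, -0.3, 0.5]
finger_gap: 0.998
gripper_force: 0.0
```

```bash
python3 -c "
from h import *
go((.517,.1935,.19),down(np.pi/2-.512))"
```

```text
slide [-9.6  -3.28  1.32] twist [0.   0.01 0.11]
```

Emit:
{"name": "drive_tool", "arguments": {"motion": [{"slide": [-0.7,-0.2,0.1]},{"slide": [-1.7,-0.6,0.2]},{"slide": [-2.9,-1.0,0.4]},{"slide": [-4.2,-1.4,0.6]},{"slide": [-5.5,-1.9,0.8]},{"slide": [-6.8,-2.3,0.9]},{"slide": [-8.1,-2.8,1.1],"twist": [0,0,0.1]},{"slide": [-9,-3.1,1.2],"twist": [0,0,0.1]},{"slide": [-9.6,-3.28,1.3],"twist": [0,0,0.1]},{"slide": [-9.6,-3.28,1.3],"twist": [0,0,0.1]}]}}

```text
schema error: expected keys slide, twist
```

```bash
cat >> h.py <<'E'
def wray(im,u,v):
    K=im["camera_matrix"];f=K[0,0];x=np.array([u-K[0,2],v-K[1,2]]);r=np.hypot(*x);th=r/f
    d=np.r_[x/r*np.sin(th),np.cos(th)];R=np.array(im["R"]);return -R.T@np.array(im["t"]),R.T@d
def wonz(im,u,v,z):
    o,d=wray(im,u,v);return o+d*(z-o[2])/d[2]
def wproj(im,X):
    c=np.array(im["R"])@np.array(X)+im["t"];K=im["camera_matrix"];th=np.arctan2(np.hypot(c[0],c[1]),c[2]);h=np.hypot(c[0],c[1])
    return np.array([K[0,2],K[1,2]])+K[0,0]*th*c[:2]/h
def cblob(P,lo,hi,near=None,minA=60):
    m=cv2.inRange(cv2.cvtColor(P,cv2.COLOR_RGB2HSV),lo,hi);n,l,st,c=cv2.connectedComponentsWithStats(m)
    k=[i for i in range(1,n) if st[i,4]>minA]
    k.sort(key=lambda i:np.hypot(*(c[i]-near)) if near is not None else -st[i,4])
    return [(np.round(c[i],1),st[i]) for i in k]
E
python3 - <<'E'
from h import *
print(robot.observe()["position"])
im=get_image("wrist");cv2.imwrite("pics/w1.png",im["pixels"][:,:,::-1])
for c,st in cblob(im["pixels"],(45,110,30),(80,255,255))[:3]: print("green",c,st,wonz(im,*c,.092))
print("pred",wproj(im,(.5174,.1935,.092)))
for c,st in cblob(im["pixels"],(18,100,50),(32,255,255))[:4]: print("yellow",c,st,wonz(im,*c,.007))
for l in loc if 0 else [(x,y,.11) for x in(.07,-.07) for y in(.12,-.12)]: print(wproj(im,toW(l)))
E
```

```text
[0.34594487 0.38069983 0.22292902]
pred [215.77151185 386.11688732]
yellow [394.5 335.1] [ 256  311  266   39 3135] [0.62791103 0.42378382 0.007     ]
yellow [443.6 289.2] [430 265  24  50 645] [0.59298113 0.51854313 0.007     ]
yellow [117.3 289.5] [108 265  24  50 626] [0.36438111 0.0988459  0.007     ]
yellow [405.  406.8] [397 397  15  23 171] [0.81557041 0.38782704 0.007     ]
[180.72197476 477.83292867]
[ 68.8777324  449.99170667]
[163.3425221  437.19595087]
[ 40.33020739 405.35918029]
```

View pics/w1.png

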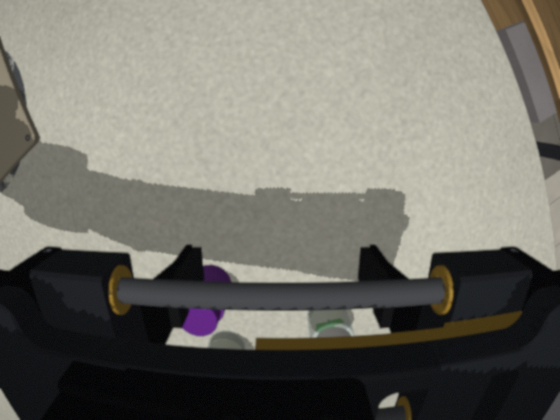

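The wrist picture shows mostly gripper; the purple jar is at (203,325) and part of a jar is at (330,325). The move was refused because it needs the twist key, so I'm resending it.

Emit:
{"name": "drive_tool", "arguments": {"motion": [{"slide": [-0.7,-0.2,0.1],"twist": [0,0,0]},{"slide": [-1.7,-0.6,0.2],"twist": [0,0,0]},{"slide": [-2.9,-1.0,0.4],"twist": [0,0,0]},{"slide": [-4.2,-1.4,0.6],"twist": [0,0,0]},{"slide": [-5.5,-1.9,0.8],"twist": [0,0,0]},{"slide": [-6.8,-2.3,0.9],"twist": [0,0,0]},{"slide": [-8.1,-2.8,1.1],"twist": [0,0,0.1]},{"slide": [-9,-3.1,1.2],"twist": [0,0,0.1]},{"slide": [-9.6,-3.28,1.3],"twist": [0,0,0.1]},{"slide": [-9.6,-3.28,1.3],"twist": [0,0,0.1]}]}}

```text
time: 2.72
position: [0.5169, 0.1957, 0.1895]
tcp_rot: [0.79, 3.04, -0.002]
wrist_force: [-0.1, -0.3, -1.0]
finger_gap: 1.003
gripper_force: 0.0
```

```bash
python3 - <<'E'
from h import *
print(robot.observe()["position"])
go((.517,.1935,.07),down(np.pi/2-.512))
for n,f in(("wrist",wonz),("side",onz)):
    im=get_image(n)
    cv2.imwrite(f"pics/{n}2.png",im["pixels"][:,:,::-1])
    for c,st in cblob(im["pixels"],(45,110,30),(80,255,255))[:3]: print(n,"green",c,st,f(im,*c,.092),f(im,*c,.081))
    if n=="side":print(proj(im,(.5174,.1935,.081)))
    else: print(wproj(im,(.5174,.1935,.092)))
E
```

```text
[0.51687854 0.19565518 0.18947212]
slide [-0.04 -0.07  4.78] twist [-0.01  0.01  0.04]
wrist green [280.6 212.6] [ 254  184   55   57 2440] [0.51684616 0.19631526 0.092     ] [0.51962112 0.19475613 0.081     ]
[277.97128527 214.73263479]
side green [305.1 269.5] [291 254  28  31 617] [0.51570965 0.20220945 0.092     ] [0.51584305 0.19609722 0.081     ]
side green [ 83.  354.5] [ 78 347  11  17  76] [0.82063387 0.39202156 0.092     ] [0.82619992 0.3892911  0.081     ]
[304.36248113 268.0358382 ]
```

Emit:
{"name": "drive_tool", "arguments": {"motion": [{"slide": [0,0,0.5],"twist": [0,0,0]},{"slide": [0,0,1.3],"twist": [0,0,0]},{"slide": [0,0,2.1],"twist": [0,0,0]},{"slide": [0,0,2.9],"twist": [0,0,0]},{"slide": [0,0,3.6],"twist": [0,0,0]},{"slide": [0,0,4.1],"twist": [0,0,0]},{"slide": [0,0,4.5],"twist": [0,0,0]},{"slide": [0,0,4.7],"twist": [0,0,0]},{"slide": [0,0,4.75],"twist": [0,0,0]},{"slide": [0,0,4.75],"twist": [0,0,0]}]}}

```text
time: 3.65
position: [0.5152, 0.1987, 0.0716]
tcp_rot: [0.783, 3.042, 0.001]
wrist_force: [0.2, 0.6, -0.2]
finger_gap: 0.999
gripper_force: 0.0
```

Emit:
{"name": "drive_tool", "arguments": {"motion": [{"slide": [0,0,0],"twist": [0,0,0]},{"slide": [0,0,0],"twist": [0,0,0]},{"slide": [0,0,0],"twist": [0,0,0]},{"slide": [0,0,0],"twist": [0,0,0]},{"slide": [0,0,0],"twist": [0,0,0]},{"slide": [0,0,0],"twist": [0,0,0]},{"slide": [0,0,0],"twist": [0,0,0]},{"slide": [0,0,0],"twist": [0,0,0]},{"slide": [0,0,0],"twist": [0,0,0]}], "hand": 0, "squeeze": 20}}

```text
time: 4.4
position: [0.5153, 0.1979, 0.0713]
tcp_rot: [-0.784, -3.042, 0.0]
wrist_force: [-0.3, -0.4, 2.2]
finger_gap: 0.547
gripper_force: 20.0
```

Emit:
{"name": "drive_tool", "arguments": {"motion": [{"slide": [0,0,-0.3],"twist": [0,0,0]},{"slide": [0,0,-1.0],"twist": [0,0,0]},{"slide": [0,0,-1.9],"twist": [0,0,0]},{"slide": [0,0,-2.9],"twist": [0,0,0]},{"slide": [0,0,-3.9],"twist": [0,0,0]},{"slide": [0,0,-4.8],"twist": [0,0,0]},{"slide": [0,0,-5.4],"twist": [0,0,0]},{"slide": [0,0,-5.8],"twist": [0,0,0]},{"slide": [0,0,-5.8],"twist": [0,0,0]}]}}

```text
time: 5.15
position: [0.5161, 0.1983, 0.2185]
tcp_rot: [0.784, 3.04, 0.004]
wrist_force: [0.3, 0.3, -2.0]
finger_gap: 0.547
gripper_force: 20.0
```

```bash
python3 - <<'E'
from h import *
s=robot.observe();print(s["position"],s["finger_gap"],s["gripper_force"],s["wrist_force"])
im=get_image("wrist")
for c,st in cblob(im["pixels"],(45,110,30),(80,255,255))[:1]: print("green",c,st,wonz(im,*c,s["position"][2]+.021))
for c,st in cblob(im["pixels"],(18,100,50),(32,255,255))[:6]: print("yellow",c,st,wonz(im,*c,.007))
print(wproj(im,(.6013,-.0341,.007)))
cv2.imwrite("pics/w3.png",im["pixels"][:,:,::-1])
go((.6013,-.0341,.215),down(np.pi/2-.512))
E
```

```text
[0.51607172 0.19834008 0.21848438] 0.5469642196199039 19.987269882985856 [ 0.28407598  0.3123174  -1.98932098]
green [280.3 260.1] [ 233  230   96   53 3887] [0.50656392 0.20414553 0.23948438]
yellow [339.8 338.2] [ 176  319  308   31 4033] [0.75283963 0.16724886 0.007     ]
yellow [382.  294.2] [372 268  18  53 549] [0.71471561 0.24915468 0.007     ]
yellow [178.9 294.2] [172 268  18  53 545] [0.5799736  0.00545756 0.007     ]
[166.65239602 315.68579903]
slide [-7.49 -6.47  0.07] twist [0.01 0.   0.07]
```

Emit:
{"name": "drive_tool", "arguments": {"motion": [{"slide": [-0.4,-0.3,0],"twist": [0,0,0]},{"slide": [-1.1,-0.9,0],"twist": [0,0,0]},{"slide": [-2.0,-1.7,0],"twist": [0,0,0]},{"slide": [-3.0,-2.6,0],"twist": [0,0,0]},{"slide": [-4.1,-3.5,0],"twist": [0,0,0]},{"slide": [-5.2,-4.5,0],"twist": [0,0,0]},{"slide": [-6.2,-5.4,0],"twist": [0,0,0.1]},{"slide": [-7.0,-6.0,0],"twist": [0,0,0.1]},{"slide": [-7.5,-6.4,0],"twist": [0,0,0.1]},{"slide": [-7.5,-6.45,0],"twist": [0,0,0.1]}]}}

```text
time: 6.03
position: [0.6013, -0.0396, 0.2147]
tcp_rot: [-0.809, -3.034, 0.005]
wrist_force: [-0.3, 0.5, -2.1]
finger_gap: 0.55
gripper_force: 20.0
```

```bash
python3 - <<'E'
from h import *
s=robot.observe();print(s["position"],s["finger_gap"],s["wrist_force"])
for n in("side","wrist"):
    im=get_image(n);cv2.imwrite(f"pics/{n}4.png",im["pixels"][:,:,::-1])
    f=onz if n=="side" else wonz
    for c,st in cblob(im["pixels"],(45,110,30),(80,255,255))[:1]: print("green",c,st,f(im,*c,s["position"][2]+.010))
    for c,st in cblob(im["pixels"],(18,100,50),(32,255,255))[:5]: print("yellow",c,st,f(im,*c,.007))
    print((proj if n=="side" else wproj)(im,(.6013,-.0341,.007)))
im=get_image("top")
for c,st in cblob(im["pixels"],(18,100,50),(32,255,255))[:4]: print("top yellow",c,st,onz(im,*c,.007))
go((.6013,-.0341,.081),down(np.pi/2-.512))
S=cv2.imread("pics/side4.png")[20:260,150:400];Wp=cv2.imread("pics/wrist4.png")
cv2.imwrite("pics/c4.png",np.hstack([cv2.resize(S,(437,420)),cv2.resize(Wp[:,:],(360,270)) if 0 else Wp[:,100:460]]))
E
```

```text
[ 0.60127742 -0.03961856  0.21465283] 0.5497981078860884 [-0.33045206  0.54172363 -2.06689259]
green [281.  107.2] [273  94  17  27 343] [ 0.59336807 -0.03967483  0.22465283]
yellow [199.  194.9] [185 184  29  23 496] [0.76286823 0.00975213 0.007     ]
yellow [181.8 109.9] [168  98  28  24 488] [ 0.87965747 -0.25361213  0.007     ]
yellow [279.3 180. ] [266 174  26  15 218] [ 0.59869641 -0.05843761  0.007     ]
yellow [281.6  73.8] [267  60  33  27  93] [ 0.650949   -0.44203955  0.007     ]
[276.42396722 188.23402955]
green [280.4 260. ] [ 233  230   96   53 3922] [ 0.59581323 -0.03381094  0.22465283]
yellow [339.3 338.2] [ 176  319  308   32 4150] [ 0.8317033  -0.07237941  0.007     ]
yellow [284.1 179.5] [ 250  153   68   56 2761] [ 0.59528003 -0.02949854  0.007     ]
yellow [376.4 285. ] [357 258  33  63 884] [0.77782577 0.0083292  0.007     ]
yellow [178.8 294.2] [172 267  18  54 551] [ 0.65955609 -0.22992929  0.007     ]
[283.2114825  185.86377133]
top yellow [340.8 214.9] [328 195  27  36 677] [ 0.59587299 -0.02268687  0.007     ]
slide [-0.03  0.    5.36] twist [-0.01 -0.02 -0.03]
```

View pics/c4.png

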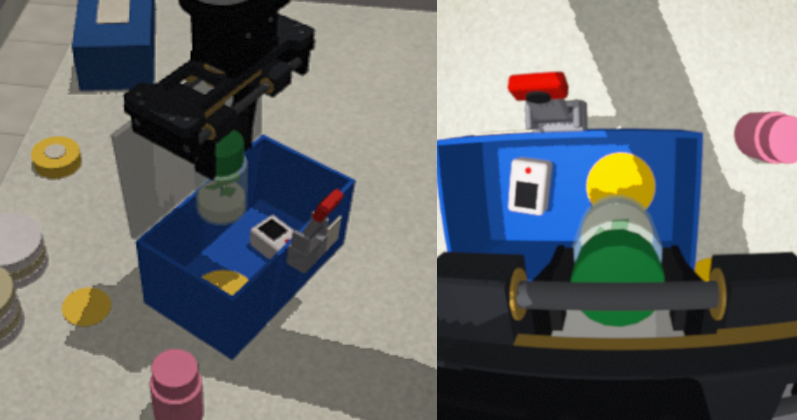

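The side view shows the jar held above the box. The wrist view shows the mat's visible top edge at about (284,153), with a fitted centre of about (284,186), which matches the prediction of (283,186).

Emit:
{"name": "drive_tool", "arguments": {"motion": [{"slide": [0,0,0.4],"twist": [0,0,0]},{"slide": [0,0,1.1],"twist": [0,0,0]},{"slide": [0,0,1.9],"twist": [0,0,0]},{"slide": [0,0,2.7],"twist": [0,0,0]},{"slide": [0,0,3.4],"twist": [0,0,0]},{"slide": [0,0,4.0],"twist": [0,0,0]},{"slide": [0,0,4.5],"twist": [0,0,0]},{"slide": [0,0,4.9],"twist": [0,0,0]},{"slide": [0,0,5.1],"twist": [0,0,0]},{"slide": [0,0,5.2],"twist": [0,0,0]}]}}

```text
time: 7.02
position: [0.6011, -0.0334, 0.0855]
tcp_rot: [-0.799, -3.037, 0.0]
wrist_force: [1.2, -0.5, -2.0]
finger_gap: 0.545
gripper_force: 20.0
```

Emit:
{"name": "drive_tool", "arguments": {"motion": [{"slide": [0,0,0],"twist": [0,0,0]},{"slide": [0,0,0],"twist": [0,0,0]},{"slide": [0,0,0],"twist": [0,0,0]},{"slide": [0,0,0],"twist": [0,0,0]}]}}

```text
time: 7.35
position: [0.6019, -0.0338, 0.087]
tcp_rot: [0.8, 3.037, 0.001]
wrist_force: [0.2, 0.1, -2.5]
finger_gap: 0.544
gripper_force: 20.0
```

```bash
python3 - <<'E'
from h import *
s=robot.observe();print(s["position"],s["wrist_force"])
go((.6013,-.0341,.078),down(np.pi/2-.512))
im=get_image("side")
cv2.imwrite("pics/s5.png",im["pixels"][:,:,::-1])
E
```

```text
[ 0.60190341 -0.03380261  0.08695748] [ 0.23268932  0.0901541  -2.51019431]
slide [ 0.02 -0.02  0.36] twist [ 0.01  0.01 -0.03]
```

Slow touchdown.

Emit:
{"name": "drive_tool", "arguments": {"motion": [{"slide": [0,0,0.08],"twist": [0,0,0]},{"slide": [0,0,0.14],"twist": [0,0,0]},{"slide": [0,0,0.19],"twist": [0,0,0]},{"slide": [0,0,0.24],"twist": [0,0,0]},{"slide": [0,0,0.28],"twist": [0,0,0]},{"slide": [0,0,0.28],"twist": [0,0,0]},{"slide": [0,0,0.28],"twist": [0,0,0]}]}}

```text
time: 7.98
position: [0.6014, -0.0338, 0.0792]
tcp_rot: [-0.8, -3.038, -0.0]
wrist_force: [0.2, 0.1, -2.1]
finger_gap: 0.542
gripper_force: 20.0
```

Emit:
{"name": "drive_tool", "arguments": {"motion": [{"slide": [0,0,0.02],"twist": [0,0,0]},{"slide": [0,0,0.05],"twist": [0,0,0]},{"slide": [0,0,0.07],"twist": [0,0,0]},{"slide": [0,0,0.07],"twist": [0,0,0]},{"slide": [0,0,0.07],"twist": [0,0,0]}]}}

```text
time: 8.4
position: [0.6019, -0.034, 0.0783]
tcp_rot: [0.8, 3.037, 0.001]
wrist_force: [-2.4, -0.4, 4.5]
finger_gap: 0.547
gripper_force: 20.0
```

Emit:
{"name": "drive_tool", "arguments": {"motion": [{"slide": [0,0,0],"twist": [0,0,0]},{"slide": [0,0,0],"twist": [0,0,0]},{"slide": [0,0,0],"twist": [0,0,0]},{"slide": [0,0,0],"twist": [0,0,0]},{"slide": [0,0,0],"twist": [0,0,0]}], "hand": 0.72}}

```text
time: 8.82
position: [0.6014, -0.0337, 0.0774]
tcp_rot: [-0.8, -3.038, -0.0]
wrist_force: [-0.9, 0.1, 0.9]
finger_gap: 0.713
gripper_force: 0.0
```

Emit:
{"name": "drive_tool", "arguments": {"motion": [{"slide": [0,0,-0.2],"twist": [0,0,0]},{"slide": [0,0,-0.6],"twist": [0,0,0]},{"slide": [0,0,-1.2],"twist": [0,0,0]},{"slide": [0,0,-2.1],"twist": [0,0,0]},{"slide": [0,0,-3.2],"twist": [0,0,0]},{"slide": [0,0,-4.4],"twist": [0,0,0]},{"slide": [0,0,-5.6],"twist": [0,0,0]},{"slide": [0,0,-6.8],"twist": [0,0,0]},{"slide": [0,0,-7.6],"twist": [0,0,0]},{"slide": [0,0,-8.0],"twist": [0,0,0]}]}}

```text
time: 9.65
position: [0.6024, -0.0342, 0.2818]
tcp_rot: [0.799, 3.033, 0.003]
wrist_force: [-0.1, 0.6, 0.0]
finger_gap: 0.725
gripper_force: 0.0
```

```bash
python3 - <<'E'
from h import *
s=robot.observe();print(s["position"],s["wrist_force"])
for n in("wrist","side"):
    im=get_image(n);cv2.imwrite(f"pics/{n}6.png",im["pixels"][:,:,::-1]);f=onz if n=="side" else wonz
    for c,st in cblob(im["pixels"],(45,110,30),(80,255,255))[:1]: print("green",c,st,f(im,*c,.099 if n=="wrist" else .087))
    for c,st in cblob(im["pixels"],(18,100,50),(32,255,255))[:5]: print("yellow",c,st,f(im,*c,.007))
S=cv2.imread("pics/side6.png")[20:260,150:400];Wp=cv2.imread("pics/wrist6.png")
cv2.imwrite("pics/c6.png",np.hstack([cv2.resize(S,(437,420)),Wp[:,100:460]]))
E
```

```text
[ 0.60235312 -0.03416922  0.28176872] [-0.11111321  0.58352769  0.00284227]
green [279.1 192.4] [ 259  171   42   43 1410] [ 0.60390962 -0.03555597  0.099     ]
yellow [364.6 337.1] [ 207  316  297   35 3934] [ 0.91332477 -0.04252258  0.007     ]
yellow [279.3 164.6] [ 251  148   58   45 1088] [ 0.58849194 -0.02670532  0.007     ]
yellow [406.8 292.5] [395 267  21  52 617] [0.86856553 0.05422703 0.007     ]
yellow [154.1 292.4] [145 266  22  53 610] [ 0.66463749 -0.30493594  0.007     ]
yellow [362.9 250.5] [342 239  34  30 496] [0.75992032 0.01935856 0.007     ]
green [275.6 161.3] [265 150  23  24 468] [ 0.60338152 -0.03805747  0.087     ]
yellow [199.  194.9] [185 184  29  23 496] [0.76286823 0.00975213 0.007     ]
yellow [181.8 109.9] [168  98  28  24 489] [ 0.87965747 -0.25361213  0.007     ]
yellow [280.1  35.7] [266  23  32  26 104] [ 0.68363805 -0.62983202  0.007     ]
```

View pics/c6.png

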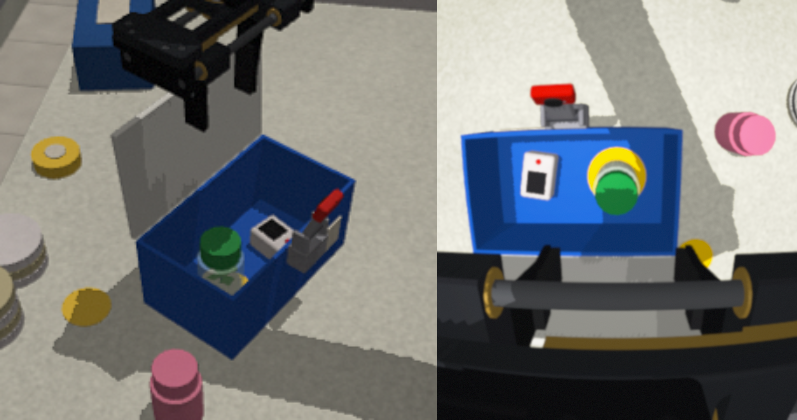

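The jar stands upright inside the mat's outline: in the wrist crop the cap is at (617,192) and the mat ring is around it. Next I refine the box pose from the rim corners in this wrist picture and plan the lid push.

```bash
python3 - <<'E'
from h import *
im=get_image("wrist")
for n,q,l in(("fl",(125,133),(-.07,-.12,.11)),("fr",(345,128),(-.07,.12,.11)),("bl",(136,254),(.07,-.12,.11)),("br",(341,252),(.07,.12,.11))):
    print(n,wonz(im,*q,.11),toW(l),wproj(im,toW(l)))
go(toW((.14,0,.285)),down(np.pi/2-.512))
E
```

```text
fl [ 0.45838295 -0.14667608  0.11      ] [ 0.45538574 -0.15161745  0.11      ] [120.48933156 133.23279959]
fr [0.57474488 0.05826454 0.11      ] [0.57296696 0.05760649 0.11      ] [343.64447654 126.76942108]
bl [ 0.58065279 -0.21877094  0.11      ] [ 0.57743304 -0.22020649  0.11      ] [133.66212076 252.30247267]
br [ 0.69418667 -0.00705787  0.11      ] [ 0.69501426 -0.01098255  0.11      ] [338.22518813 254.20554676]
slide [-5.62 -2.15 -0.29] twist [ 0.    0.   -0.03]
```

Emit:
{"name": "drive_tool", "arguments": {"motion": [{"slide": [-0.2,-0.1,-0.3],"twist": [0,0,0]},{"slide": [-0.8,-0.3,-0.4],"twist": [0,0,0]},{"slide": [-1.7,-0.7,-0.4],"twist": [0,0,0]},{"slide": [-2.7,-1.0,-0.4],"twist": [0,0,0]},{"slide": [-3.7,-1.4,-0.4],"twist": [0,0,0]},{"slide": [-4.6,-1.8,-0.4],"twist": [0,0,0]},{"slide": [-5.3,-2.0,-0.4],"twist": [0,0,0]},{"slide": [-5.6,-2.15,-0.4],"twist": [0,0,0]},{"slide": [-5.6,-2.15,-0.4],"twist": [0,0,0]},{"slide": [-5.6,-2.15,-0.4],"twist": [0,0,0]}], "hand": 0}}

```text
time: 10.63
position: [0.6964, -0.1495, 0.2866]
tcp_rot: [-0.8, -3.036, 0.0]
wrist_force: [-0.3, 0.4, -0.5]
finger_gap: 0.056
gripper_force: 0.0
```

```bash
python3 - <<'E'
from h import *
s=robot.observe();print(s["position"],s["wrist_force"],s["finger_gap"])
c,sn=np.cos(BOX[2]),np.sin(BOX[2]);d=s["position"]-[BOX[0],BOX[1],0]
print("local",c*d[0]+sn*d[1],-sn*d[0]+c*d[1],s["position"][2])
go(toW((.13,0,.215)),down(np.pi/2-.512))
p0=np.array((.13,.215))
for th in np.r_[1.65:0:12j]:
    r=.105;x=.07-r*np.cos(th)+.008*np.sin(th)+.0095;z=.1105+r*np.sin(th)+.008*np.cos(th)
    print(round(th,2),round(x,4),round(z,4),"from(.13,.215):",np.round([(p0[0]-x)/.025,0,(p0[1]-z)/.025],2))
im=get_image("side");cv2.imwrite("pics/s7.png",im["pixels"][:,:,::-1])
E
```

```text
[ 0.6964342  -0.14946315  0.28657815] [-0.28767081  0.44370929 -0.54866047] 0.05629307011947689
local 0.13908251180908626 -2.707853628251128e-05 0.2865781525820275
slide [0.36 0.   2.86] twist [-0.01 -0.01 -0.03]
1.65 0.0958 0.2145 from(.13,.215): [1.37 0.   0.02]
1.5 0.0801 0.2158 from(.13,.215): [ 2.    0.   -0.03]
1.35 0.0643 0.2147 from(.13,.215): [2.63 0.   0.01]
1.2 0.0489 0.2113 from(.13,.215): [3.24 0.   0.15]
1.05 0.0342 0.2056 from(.13,.215): [3.83 0.   0.38]
0.9 0.0205 0.1977 from(.13,.215): [4.38 0.   0.69]
0.75 0.0081 0.1879 from(.13,.215): [4.87 0.   1.08]
0.6 -0.0026 0.1764 from(.13,.215): [5.31 0.   1.54]
0.45 -0.0116 0.1634 from(.13,.215): [5.66 0.   2.07]
0.3 -0.0184 0.1492 from(.13,.215): [5.94 0.   2.63]
0.15 -0.0231 0.1341 from(.13,.215): [6.13 0.   3.24]
0.0 -0.0255 0.1185 from(.13,.215): [6.22 0.   3.86]
```

Emit:
{"name": "drive_tool", "arguments": {"motion": [{"slide": [0,0,0.4],"twist": [0,0,0]},{"slide": [0,0,1.0],"twist": [0,0,0]},{"slide": [0,0,1.7],"twist": [0,0,0]},{"slide": [0.1,0,2.3],"twist": [0,0,0]},{"slide": [0.3,0,2.7],"twist": [0,0,0]},{"slide": [0.36,0,2.85],"twist": [0,0,0]},{"slide": [0.36,0,2.85],"twist": [0,0,0]},{"slide": [0.36,0,2.85],"twist": [0,0,0]}]}}

```text
time: 11.35
position: [0.6891, -0.1444, 0.2169]
tcp_rot: [0.799, 3.038, 0.001]
wrist_force: [-0.1, 0.3, 0.5]
finger_gap: 0.008
gripper_force: 0.0
```

Emit:
{"name": "drive_tool", "arguments": {"motion": [{"slide": [0.4,0,0],"twist": [0,0,0]},{"slide": [0.8,0,0],"twist": [0,0,0]},{"slide": [1.1,0,0],"twist": [0,0,0]},{"slide": [1.37,0,0],"twist": [0,0,0]},{"slide": [1.6,0,0],"twist": [0,0,0]},{"slide": [1.8,0,0],"twist": [0,0,0]},{"slide": [2.0,0,0],"twist": [0,0,0]},{"slide": [2.2,0,0],"twist": [0,0,0]},{"slide": [2.4,0,0],"twist": [0,0,0]},{"slide": [2.6,0,0],"twist": [0,0,0]}]}}

```text
time: 12.18
position: [0.6319, -0.1128, 0.2159]
tcp_rot: [-0.8, -3.038, 0.0]
wrist_force: [2.3, -1.2, -1.8]
finger_gap: 0.006
gripper_force: 1.1
```

Emit:
{"name": "drive_tool", "arguments": {"motion": [{"slide": [0.3,0,0.06],"twist": [0,0,0]},{"slide": [0.64,0,0.14],"twist": [0,0,0]},{"slide": [0.94,0,0.25],"twist": [0,0,0]},{"slide": [1.23,0,0.37],"twist": [0,0,0]},{"slide": [1.5,0,0.52],"twist": [0,0,0]},{"slide": [1.78,0,0.68],"twist": [0,0,0]},{"slide": [2.02,0,0.87],"twist": [0,0,0]},{"slide": [2.27,0,1.07],"twist": [0,0,0]},{"slide": [2.5,0,1.3],"twist": [0,0,0]},{"slide": [2.71,0,1.53],"twist": [0,0,0]}]}}

```text
time: 13.02
position: [0.5729, -0.0794, 0.1774]
tcp_rot: [-0.8, -3.038, -0.0]
wrist_force: [1.7, -1.1, 0.6]
finger_gap: 0.004
gripper_force: 0.7
```

```bash
cat > loc.py <<'E'
from h import *
s=robot.observe();c,sn=np.cos(BOX[2]),np.sin(BOX[2]);d=s["position"]-[BOX[0],BOX[1],0]
print("local",np.round([c*d[0]+sn*d[1],-sn*d[0]+c*d[1],s["position"][2]],4),s["wrist_force"],s["time"])
E
python3 loc.py; python3 - <<'E'
from h import *
a=get_image("side")["pixels"][20:260,150:400,::-1];cv2.imwrite("pics/s8.png",cv2.resize(a,(500,480)))
E
```

```text
local [-0.003   0.0005  0.1774] [ 1.74651991 -1.12933992  0.58020269] 13.0167
```

View pics/s8.png

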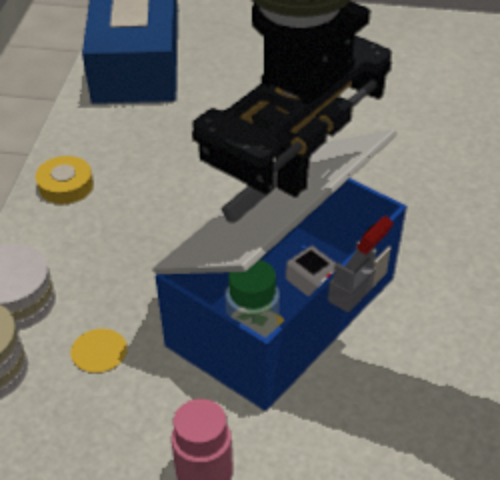

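The lid has followed the tool to about 0.6 rad, with nothing in its way. I continue slowly.

Emit:
{"name": "drive_tool", "arguments": {"motion": [{"slide": [0.18,0,0.25],"twist": [0,0,0]},{"slide": [0.35,0,0.5],"twist": [0,0,0]},{"slide": [0.45,0,0.7],"twist": [0,0,0]},{"slide": [0.55,0,0.9],"twist": [0,0,0]},{"slide": [0.63,0,1.09],"twist": [0,0,0]},{"slide": [0.7,0,1.28],"twist": [0,0,0]},{"slide": [0.76,0,1.46],"twist": [0,0,0]},{"slide": [0.8,0,1.62],"twist": [0,0,0]},{"slide": [0.83,0,1.77],"twist": [0,0,0]},{"slide": [0.86,0,1.9],"twist": [0,0,0]}]}}

```text
time: 13.9
position: [0.5547, -0.0691, 0.1301]
tcp_rot: [-0.8, -3.038, -0.0]
wrist_force: [-1.1, 0.9, 1.3]
finger_gap: 0.002
gripper_force: 0.5
```

Emit:
{"name": "drive_tool", "arguments": {"motion": [{"slide": [0,0,0.08],"twist": [0,0,0]},{"slide": [0,0,0.15],"twist": [0,0,0]},{"slide": [0,0,0.21],"twist": [0,0,0]},{"slide": [0,0,0.26],"twist": [0,0,0]},{"slide": [0,0,0.3],"twist": [0,0,0]},{"slide": [0,0,0.34],"twist": [0,0,0]},{"slide": [0,0,0.38],"twist": [0,0,0]},{"slide": [0,0,0.4],"twist": [0,0,0]}]}}

```text
time: 14.57
position: [0.5548, -0.0691, 0.1204]
tcp_rot: [0.8, 3.038, 0.0]
wrist_force: [-0.8, -0.1, 0.6]
finger_gap: 0.008
gripper_force: 0.5
```

```bash
python3 loc.py
```

```text
local [-0.0238  0.0006  0.1204] [-0.78270882 -0.05429716  0.55514799] 14.5667
```

Emit:
{"name": "drive_tool", "arguments": {"motion": [{"slide": [0,0,0.03],"twist": [0,0,0]},{"slide": [0,0,0.06],"twist": [0,0,0]},{"slide": [0,0,0.09],"twist": [0,0,0]},{"slide": [0,0,0.12],"twist": [0,0,0]},{"slide": [0,0,0.12],"twist": [0,0,0]},{"slide": [0,0,0.12],"twist": [0,0,0]}]}}

```text
time: 15.07
position: [0.5548, -0.0691, 0.1188]
tcp_rot: [0.8, 3.038, 0.001]
wrist_force: [-7.2, 2.1, 16.1]
finger_gap: 0.007
gripper_force: 7.8
```

Emit:
{"name": "drive_tool", "arguments": {"motion": [{"slide": [0,0,0.02],"twist": [0,0,0]},{"slide": [0,0,0.04],"twist": [0,0,0]},{"slide": [0,0,0.04],"twist": [0,0,0]},{"slide": [0,0,0.04],"twist": [0,0,0]}]}}

```text
time: 15.4
position: [0.5549, -0.0691, 0.1188]
tcp_rot: [0.801, 3.038, 0.002]
wrist_force: [-11.8, 1.9, 25.8]
finger_gap: 0.007
gripper_force: 12.6
```

The lid is seated: z stays at 0.1188 m as the force builds. Next I lift off and move in front of the clamp.

Emit:
{"name": "drive_tool", "arguments": {"motion": [{"slide": [0,0,-0.3],"twist": [0,0,0]},{"slide": [0,0,-0.8],"twist": [0,0,0]},{"slide": [0,0,-1.6],"twist": [0,0,0]},{"slide": [0,0,-2.6],"twist": [0,0,0]},{"slide": [0,0,-3.6],"twist": [0,0,0]},{"slide": [0,0,-4.6],"twist": [0,0,0]},{"slide": [0,0,-5.4],"twist": [0,0,0]},{"slide": [0,0,-5.9],"twist": [0,0,0]},{"slide": [0,0,-6.1],"twist": [0,0,0]},{"slide": [0,0,-6.1],"twist": [0,0,0]}]}}

```text
time: 16.23
position: [0.5553, -0.0693, 0.2703]
tcp_rot: [0.8, 3.036, 0.001]
wrist_force: [0.0, -0.6, -0.3]
finger_gap: 0.007
gripper_force: 0.0
```

Emit:
{"name": "drive_tool", "arguments": {"motion": [{"slide": [0.4,0,0],"twist": [0,0,0]},{"slide": [1.1,0,0],"twist": [0,0,0]},{"slide": [2.0,0,0],"twist": [0,0,0]},{"slide": [3.0,0,0],"twist": [0,0,0]},{"slide": [4.0,0,0],"twist": [0,0,0]},{"slide": [4.7,0,0],"twist": [0,0,0]},{"slide": [5.1,0,0],"twist": [0,0,0]},{"slide": [5.2,0,0],"twist": [0,0,0]},{"slide": [5.2,0,0],"twist": [0,0,0]}]}}

```text
time: 16.98
position: [0.4413, -0.0049, 0.2687]
tcp_rot: [-0.799, -3.038, -0.0]
wrist_force: [0.2, 0.2, -0.3]
finger_gap: 0.003
gripper_force: 0.0
```

```bash
python3 loc.py; python3 - <<'E'
from h import *
for n in("side",):
    a=get_image(n)["pixels"][20:260,150:400,::-1];b=get_image("wrist")["pixels"][:,100:460,::-1]
    cv2.imwrite("pics/c9.png",np.hstack([cv2.resize(a,(437,420)),b]))
im=get_image("top")
from scipy.optimize import least_squares
q=[c for c,st in cblob(im["pixels"],(0,120,50),(8,255,255),near=(357,259),minA=30)][:2];print(q)
for th in np.r_[2.1:0:15j]:
    r=.055;x=-.084+r*np.cos(th)-.007*np.sin(th)-.0095;z=.1265+r*np.sin(th)+.007*np.cos(th)
    print(round(th,2),round(x,4),round(z,4))
E
```

```text
local [-0.1542  0.001   0.2687] [ 0.21649802  0.19223338 -0.25115544] 16.9833
[]
2.1 -0.1273 0.1704
1.95 -0.1204 0.175
1.8 -0.1128 0.1785
1.65 -0.1048 0.1808
1.5 -0.0966 0.1819
1.35 -0.0883 0.1817
1.2 -0.0801 0.1803
1.05 -0.0722 0.1777
0.9 -0.0648 0.1739
0.75 -0.058 0.1691
0.6 -0.0521 0.1633
0.45 -0.047 0.1567
0.3 -0.043 0.1494
0.15 -0.0402 0.1416
0.0 -0.0385 0.1335
```

View pics/c9.png

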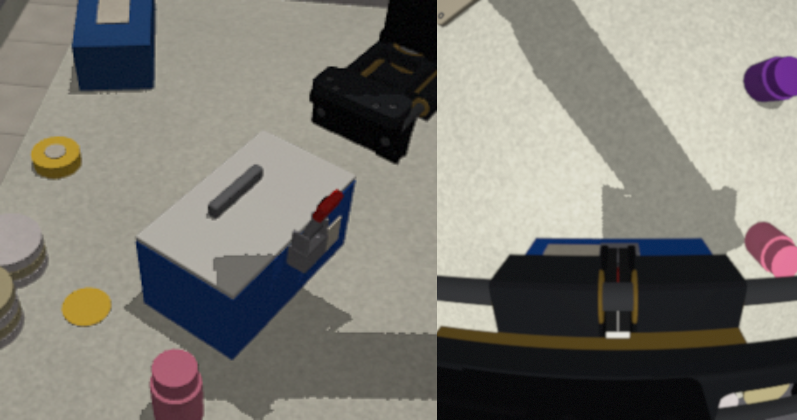

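The lid is shut flat. The clamp is still up, with its red end at side-crop (327,205), and the gripper is centred in front of it.

Emit:
{"name": "drive_tool", "arguments": {"motion": [{"slide": [0,0,0.4],"twist": [0,0,0]},{"slide": [0,0,1.1],"twist": [0,0,0]},{"slide": [0,0,2.0],"twist": [0,0,0]},{"slide": [0,0,2.9],"twist": [0,0,0]},{"slide": [0,0,3.5],"twist": [0,0,0]},{"slide": [0,0,3.8],"twist": [0,0,0]},{"slide": [0,0,3.87],"twist": [0,0,0]},{"slide": [0,0,3.87],"twist": [0,0,0]},{"slide": [0,0,3.87],"twist": [0,0,0]}]}}

```text
time: 17.88
position: [0.4422, -0.0052, 0.1729]
tcp_rot: [0.8, 3.037, 0.001]
wrist_force: [0.9, -1.3, 0.9]
finger_gap: 0.001
gripper_force: 0.0
```

Emit:
{"name": "drive_tool", "arguments": {"motion": [{"slide": [-0.3,0,0],"twist": [0,0,0]},{"slide": [-0.6,0,0],"twist": [0,0,0]},{"slide": [-0.9,0,0],"twist": [0,0,0]},{"slide": [-1.2,0,0],"twist": [0,0,0]},{"slide": [-1.45,0,0],"twist": [0,0,0]},{"slide": [-1.7,0,0],"twist": [0,0,0]},{"slide": [-1.95,0,0],"twist": [0,0,0]},{"slide": [-2.2,0,0],"twist": [0,0,0]},{"slide": [-2.4,0,0],"twist": [0,0,0]},{"slide": [-2.4,0,0],"twist": [0,0,0]}]}}

```text
time: 18.72
position: [0.4947, -0.0352, 0.1723]
tcp_rot: [0.801, 3.037, -0.0]
wrist_force: [0.3, -0.8, 0.2]
finger_gap: 0.003
gripper_force: 0.0
```

```bash
python3 loc.py
```

```text
local [-0.0928  0.0007  0.1723] [ 0.32792236 -0.76433005  0.208187  ] 18.7167
```

Emit:
{"name": "drive_tool", "arguments": {"motion": [{"slide": [-0.2,0,0],"twist": [0,0,0]},{"slide": [-0.4,0,0],"twist": [0,0,0]},{"slide": [-0.6,0,0],"twist": [0,0,0]},{"slide": [-0.8,0,0],"twist": [0,0,0]},{"slide": [-1.0,0,0],"twist": [0,0,0]},{"slide": [-1.17,0,0],"twist": [0,0,0]}]}}

```text
time: 19.22
position: [0.5198, -0.0494, 0.1723]
tcp_rot: [0.8, 3.038, -0.0]
wrist_force: [-2.7, 0.9, 0.7]
finger_gap: 0.005
gripper_force: 0.8
```

```bash
python3 loc.py;python3 - <<'E'
from h import *
a=get_image("side")["pixels"][80:200,270:410,::-1];cv2.imwrite("pics/c10.png",cv2.resize(a,(560,480)))
E
```

```text
local [-0.0639  0.0007  0.1723] [-2.71630135  0.85528826  0.73652374] 19.2167
```

View pics/c10.png

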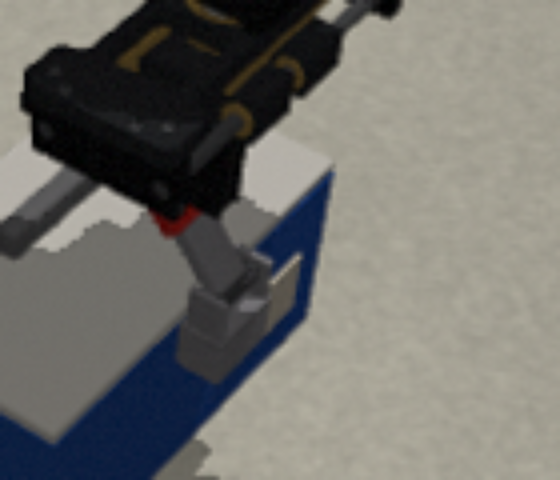

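The clamp is swinging over towards the lid: its red piece is under the finger at crop (175,220). I follow the arc down.

Emit:
{"name": "drive_tool", "arguments": {"motion": [{"slide": [-0.14,0,0.05],"twist": [0,0,0]},{"slide": [-0.27,0,0.12],"twist": [0,0,0]},{"slide": [-0.4,0,0.23],"twist": [0,0,0]},{"slide": [-0.51,0,0.35],"twist": [0,0,0]},{"slide": [-0.61,0,0.48],"twist": [0,0,0]},{"slide": [-0.71,0,0.61],"twist": [0,0,0]},{"slide": [-0.79,0,0.75],"twist": [0,0,0]},{"slide": [-0.87,0,0.9],"twist": [0,0,0]},{"slide": [-0.93,0,1.06],"twist": [0,0,0]},{"slide": [-0.98,0,1.22],"twist": [0,0,0]}]}}

```text
time: 20.1
position: [0.5411, -0.0613, 0.1415]
tcp_rot: [0.8, 3.037, 0.0]
wrist_force: [1.0, -0.0, 2.2]
finger_gap: 0.006
gripper_force: 0.9
```

Emit:
{"name": "drive_tool", "arguments": {"motion": [{"slide": [0,0,0.08],"twist": [0,0,0]},{"slide": [0,0,0.15],"twist": [0,0,0]},{"slide": [0,0,0.2],"twist": [0,0,0]},{"slide": [0,0,0.25],"twist": [0,0,0]},{"slide": [0,0,0.29],"twist": [0,0,0]},{"slide": [0,0,0.32],"twist": [0,0,0]},{"slide": [0,0,0.32],"twist": [0,0,0]},{"slide": [0,0,0.32],"twist": [0,0,0]}]}}

```text
time: 20.77
position: [0.5407, -0.0611, 0.134]
tcp_rot: [0.8, 3.038, 0.0]
wrist_force: [-0.4, -0.8, 3.0]
finger_gap: 0.006
gripper_force: 1.7
```

```bash
python3 loc.py
```

```text
local [-0.0399  0.0007  0.134 ] [-0.35794069 -0.78405881  3.04405788] 20.7667
```

Press gently until it is solid.

Emit:
{"name": "drive_tool", "arguments": {"motion": [{"slide": [0,0,0.03],"twist": [0,0,0]},{"slide": [0,0,0.06],"twist": [0,0,0]},{"slide": [0,0,0.08],"twist": [0,0,0]},{"slide": [0,0,0.08],"twist": [0,0,0]},{"slide": [0,0,0.08],"twist": [0,0,0]}]}}

```text
time: 21.18
position: [0.5409, -0.0611, 0.1336]
tcp_rot: [0.8, 3.037, 0.002]
wrist_force: [-7.4, 0.7, 22.5]
finger_gap: 0.007
gripper_force: 10.8
```

```bash
python3 loc.py
```

```text
local [-0.0398  0.0007  0.1336] [-7.37465651  0.7268847  22.48942033] 21.1833
```

It is solid at 0.1336 m, and a fully-down clamp should be at 0.1335 m. Lift away.

Emit:
{"name": "drive_tool", "arguments": {"motion": [{"slide": [0,0,-0.2],"twist": [0,0,0]},{"slide": [0,0,-0.6],"twist": [0,0,0]},{"slide": [0,0,-1.3],"twist": [0,0,0]},{"slide": [0,0,-2.2],"twist": [0,0,0]},{"slide": [0,0,-3.2],"twist": [0,0,0]},{"slide": [0,0,-4.2],"twist": [0,0,0]},{"slide": [0,0,-5.0],"twist": [0,0,0]},{"slide": [0,0,-5.5],"twist": [0,0,0]},{"slide": [0,0,-5.7],"twist": [0,0,0]},{"slide": [0,0,-5.7],"twist": [0,0,0]}]}}

```text
time: 22.02
position: [0.5409, -0.0611, 0.2752]
tcp_rot: [0.8, 3.037, 0.001]
wrist_force: [-0.4, 0.4, -0.6]
finger_gap: 0.009
gripper_force: 0.0
```

Emit:
{"name": "drive_tool", "arguments": {"motion": [{"slide": [0.5,0,0],"twist": [0,0,0]},{"slide": [1.3,0,0],"twist": [0,0,0]},{"slide": [2.3,0,0],"twist": [0,0,0]},{"slide": [3.3,0,0],"twist": [0,0,0]},{"slide": [4.1,0,0],"twist": [0,0,0]},{"slide": [4.7,0,0],"twist": [0,0,0]},{"slide": [5.0,0,0],"twist": [0,0,0]},{"slide": [5.0,0,0],"twist": [0,0,0]},{"slide": [5.0,0,0],"twist": [0,0,0]}]}}

```text
time: 22.77
position: [0.4319, 0.0003, 0.2739]
tcp_rot: [-0.8, -3.038, 0.0]
wrist_force: [0.3, -0.2, -0.3]
finger_gap: 0.006
gripper_force: 0.0
```

```bash
python3 loc.py;python3 - <<'E'
from h import *
a=get_image("side")["pixels"][20:400,150:430,::-1];cv2.imwrite("pics/c11.png",cv2.resize(a,(442,600)))
E
```

```text
local [-0.1649  0.0009  0.2739] [ 0.28387689 -0.21911836 -0.31733973] 22.7667
```

View pics/c11.png

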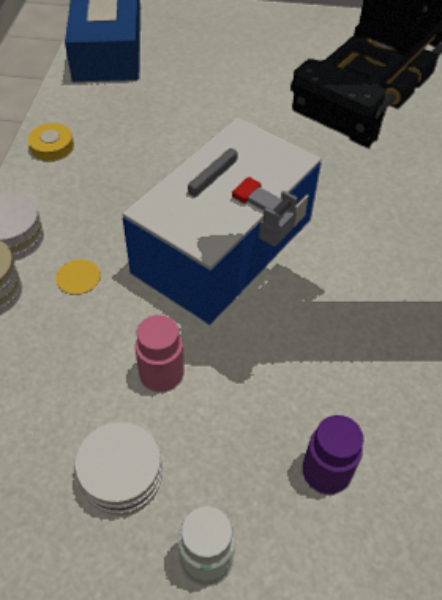

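The lid is flat, with the clamp's red end lying on it at (247,189). The bystanders are where they were and the arm is clear.

```bash
python3 -c "
from h import *
print(finish_job())"
```

```text
the job is handed in; nothing more can be done
None
```

The job is handed in after about 23 s of the 72 s: the green-capped jar was set down upright in the middle of the large yellow mat, then the lid was pressed fully closed and the clamp swung down onto it, with no bystander disturbed.

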